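# Clamp a flower bud in the painting holder

### The arm

A 6-joint arm with a two-finger parallel gripper is mounted at the origin on the work surface. World frame = base frame: x ahead of the robot, y to its left, z up, the work surface at z = 0. Lengths are in m, angles in rad, forces in N, time in s.
With the tool pointing down it reaches from about 0.3 to 0.775 m from the base axis. Payload 14.6 kg.
Tool frame: the origin (TCP) lies at the very end of the fingers, on their centre line; the grasp point (between the pads) lies 19 mm behind it; z points along the fingers, x is the direction in which the jaws open and shut, and the axes are right-handed (so a half turn about z gives the same grasp; the last joint's range is limited). The gripper opens to 85 mm and grips with 20 to 120 N. Pads are 22 mm wide; open, the fingers measure 114 mm over their backs; the gripper's body (76 mm by 85 mm) begins 54 mm behind the grasp point. The pads swing forward as they close: fully open they stand 13 mm farther back than shut.
Start: joints at [-1.247, 0.3, 1.521, -0, 1.321, -0.067], TCP at [0.21, -0.509, 0.231] pointing down, gripper open.
Joint ranges: [-3.03, 3.03], [-0.79, 2.21], [0.23, 2.52], [-1.04, 4.18], [0, 3.07], [-2.55, 2.55]. Speed limits (rad/s): [2.22, 2.22, 2.57, 3.14, 3.14, 3.14].

### API

Orientations are given as a unit quaternion [w, x, y, z].
In Python, from rig import status, capture, order gives the robot as it stands.
- The arm moves only by the shell command python3 -m inch 'ROWS' [OPENING] [FORCE]. ROWS is JSON, a list that holds one entry, the list of rows, each a list of 4 numbers: the shift along the tool's x, y, z in cm, then the turn about the tool's z in rad. A call has 1 to 12 rows; each row shifts and turns the commanded pose from where the row before left it, along the tool's axes as they then stand; what a row does not reach is not made up. A row lasts 1/12 s, in which the tool goes at most 41.7 mm and 7.16 degrees, less where a joint would pass 70% of its speed; a pose out of reach is approached as far as the arm can. A call with a gripper value outside its range is refused whole. OPENING is the opening, from -1 (shut) to 1 (fully open), so that 0 is half open, set as the call begins (- or left out, the last holds). The fingers move at their own pace and stop on an object; FORCE is the grip in N (left out, the last holds). Time passes only in rows, so rows that do not move let the fingers close. It gives the time, the measured TCP pose, the force and the opening at its end, in the units of the state.
- status.observe(): the state, without advancing time (a new reading comes with each control period).
- capture(name): name is "scene" or "top" or "wrist"; returns a dict with "frame" (480x640x3 uint8, red, green, blue), "camera_matrix" (3x3 intrinsics, pixels), "R" (3x3) and "t" (3): a world point X has camera coordinates R X + t. Camera axes: x right, y down, z forward; pixel columns grow to the right and rows downward; lengths in m; the calibration is good to about 2 mm. A picture is of the moment at which its call begins. There is no depth.
- order.sign_off(): hands the job in, once; it reports no verdict.
The state is a dict: "t": time; "joint_pos": joint angles; "dq": joint speeds; "tau": joint torques, N m; "eef_pos": TCP position; "tool_rot": TCP orientation; "contact_force": force on the tool from outside, world axes, zero at the start; "ft_torque": the same for the moment, N m; "width": finger opening in m.
Only numpy, scipy, OpenCV 4.12 (cv2) and the standard library are available. Lean on these libraries where they do the work, as an engineer would, in place of code of your own. Each camera call takes 0.05 s, during which the arm holds its last target. There are 200 camera calls.

### The job

Take the yellow flower bud by its wooden foot and stand it upright in the open cradle of the painting holder, then turn the black feed knob clockwise until the sliding pad, which travels along together with its knob, presses the foot against the fixed jaw with a light, steady grip of about 9 N: firm enough to paint it, and never as much as 20 N, which would mark the foot. Let go of everything at the end, and leave the other buds and the things on the bench where they are.

Things in the scene. Friction and masses are not known exactly. Their poses are not given: they have to be found in the camera images.
- bud_mid (a point): Yellow flower bud: square beech foot 30 x 30 mm, 40 mm high, with a lacquered yellow bud 26 mm wide on top; 68 mm high in all, 60 to 130 g, loose, upright on the bench. The point is on its axis, 30 mm above its underside: grip the foot here on opposite faces. z is up; x, y are square to the foot's faces. Two like ones, pink and violet, stand near it (centres over 95 mm away).
- cradle (a point): Point on the cradle floor where the foot's centre is to be set down. z is up; y is the feed direction, from knob and pad towards the fixed jaw. Low guide rails, 6 mm high, run along y, 20 mm each side of the point. At the start the pad's face is 22 mm from it on the -y side, the knob's axis 98 mm.
- holder: The painting holder: grey base plate 100 x 290 mm, 12 mm thick (its top is the cradle floor), fixed to the bench; same axes as the cradle. Its fixed aluminium jaw, 34 mm wide and 40 mm high, faces the pad, 22 to 34 mm from the cradle point on the +y side: set anew every time and not measured, so the grip must be found by feel. The foot slides ahead of the pad until it meets the jaw.
- knob_grip (a point): On the upright axis of the black feed knob, at the height to grip (79 mm above the bench). The knob is a bar 46 mm long, 14 mm wide, on a disc of 48 mm diameter; bar top 7 mm above this point, disc top 23 mm below. x is along the bar and turns with it: pinch the bar across its y. Turned clockwise from above, knob, blue carriage and pad all move along the cradle's +y, 8 mm per radian.
- feed (a joint): Knob angle in rad, 0 at the start (bar across the feed direction), growing clockwise from above, up to 5.6. Knob friction is 0.20 N m either way, so it stays where it is left; pad force adds 0.008 N m per newton. With T = hand's clockwise torque / 0.008 + hand's push along the feed (N), pad force = T - 25 while the knob turns clockwise, T + 25 while it is eased back, in between at rest.
- pad_rest (a point): Point fixed to the carriage where the centre of the face of its black rubber pad (30 mm wide, 26 mm high), which presses the foot, stands when nothing presses it. y is the feed direction. The pad is sprung: it yields 1 mm per 6 N, so 0.125 rad of the knob adds 6 N, and is solid after 6 mm.

How it is judged:
By the outcome, as a careful person would: the job done as asked, in the order asked, and still so for the second after the job is handed in, with the robot touching nothing.
It also fails if it takes over 72 s, if anything falls off the work surface, if the arm or the gripper's body presses on something with over 40 N, if the wrist force passes 120 N, or if a joint passes its speed limit or range.

## Working session

There is one attempt and no reset: what is moved stays moved. The work goes in short steps, Python scripts to look and compute and a shell command to move; the robot and the scene stay as the last step left them, time stands still between calls to the robot, and variables do not carry over. Pictures are saved under pics/ and viewed, about 8 in all and at most 12, crops included, and the job is handed in when it is done.

```bash
ls; mkdir -p pics; python3 - <<'E'
from rig import status, capture
import cv2,numpy as np
s=status.observe(); print(s)
a=capture("scene");b=capture("top")
for n,c in(("scene",a),("top",b)):
    cv2.imwrite(f"pics/{n}0.png",c["frame"][:,:,::-1]); np.savez(f"{n}0.npz",**c)
    print(n,c["camera_matrix"],c["R"],c["t"], -np.array(c["R"]).T@c["t"])
E
```

```text
pics
{'t': 0.0, 'joint_pos': array([-1.24661429e+00,  3.00472304e-01,  1.52160862e+00,  2.46487301e-05,
        1.32069916e+00, -6.66001098e-02]), 'dq': array([-0.00030607, -0.00025338,  0.00108581, -0.00041185, -0.00089455,
       -0.00022176]), 'tau': array([ 3.34659468e-03, -5.43493581e+01, -3.61792946e+01,  8.99121596e-05,
        3.97992277e-03,  2.42919285e-06]), 'eef_pos': array([ 0.20942634, -0.50830381,  0.23070901]), 'tool_rot': array([-3.71878642e-04,  8.30934886e-01, -5.56369358e-01, -4.62972972e-04]), 'contact_force': array([-0.39561091, -0.37750217,  1.09116263]), 'ft_torque': array([-0.01876397,  0.01777723,  0.02522902]), 'width': 0.08567997065083978}
scene [[442.38303539   0.         318.4168572 ]
 [  0.         442.38303539 248.46588278]
 [  0.           0.           1.        ]] [[-0.05638147  0.998395   -0.00534263]
 [ 0.83985847  0.0445337  -0.54097551]
 [-0.53986931 -0.03498805 -0.84102138]] [-0.0491834  -0.37476275  0.9793039 ] [0.84067076 0.10005797 0.62061528]
top [[497.84576299   0.         318.67918611]
 [  0.         497.84576299 239.51070804]
 [  0.           0.           1.        ]] [[ 0.02388285 -0.99969911  0.00559373]
 [-0.98698972 -0.02446839 -0.15891061]
 [ 0.15899966 -0.00172572 -0.98727713]] [0.07225909 0.48256372 0.80294697] [0.34689138 0.08543057 0.86901147]
```

View pics/top0.png

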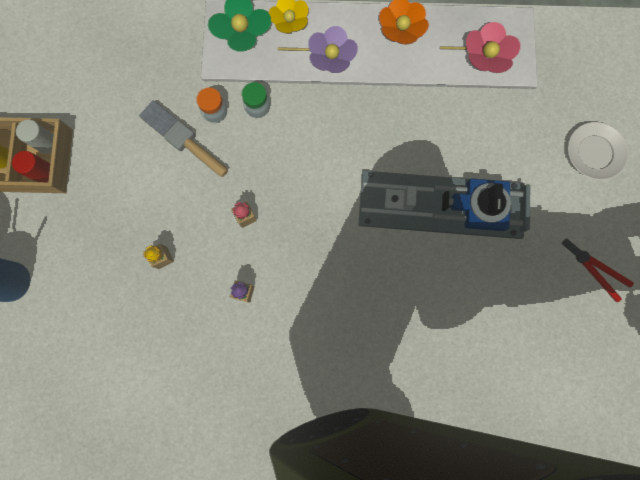

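View pics/scene0.png

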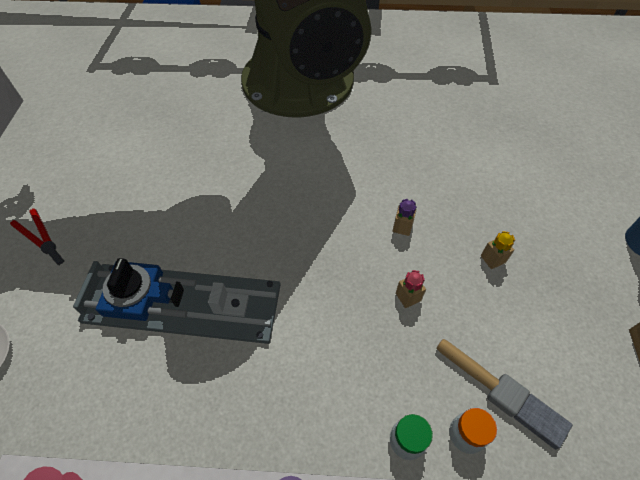

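The top view shows the yellow bud at about (153,254), pink at (242,211) and violet at (240,290). The holder spans (360,170) to (530,237), with its knob at (491,202). The scene view shows the yellow bud at (505,241) and the knob at (124,275).

```bash
cat > h.py <<'E'
import numpy as np,cv2
from rig import status,capture
def cast(c,uv,z):
    d=c["R"].T@np.linalg.solve(c["camera_matrix"],[uv[0],uv[1],1.]); o=-c["R"].T@c["t"]
    return o+d*(z-o[2])/d[2]
def proj(c,X):
    p=c["camera_matrix"]@(c["R"]@np.asarray(X)+c["t"]); return p[:2]/p[2]
def tri(c1,u1,c2,u2):
    P=[c["camera_matrix"]@np.c_[c["R"],c["t"]] for c in(c1,c2)]
    X=cv2.triangulatePoints(P[0],P[1],np.array(u1,float).reshape(2,1),np.array(u2,float).reshape(2,1)); return (X[:3]/X[3]).ravel()
def blob(c,lo,hi,roi):
    h=cv2.cvtColor(c["frame"],cv2.COLOR_RGB2HSV); m=cv2.inRange(h,np.array(lo),np.array(hi))
    x0,y0,x1,y1=roi; k=np.zeros_like(m);k[y0:y1,x0:x1]=m[y0:y1,x0:x1]
    cs,_=cv2.findContours(k,cv2.RETR_EXTERNAL,cv2.CHAIN_APPROX_NONE); b=max(cs,key=cv2.contourArea)
    M=cv2.moments(b); return np.array([M["m10"]/M["m00"],M["m01"]/M["m00"]]),b
def tool():
    s=status.observe(); w,x,y,z=s["tool_rot"]
    from scipy.spatial.transform import Rotation as R
    return s,R.from_quat([x,y,z,w]).as_matrix()
E
python3 - <<'E'
from h import *
a=dict(np.load("scene0.npz"));b=dict(np.load("top0.npz"))
ua,ba=blob(a,(20,140,80),(34,255,255),(480,220,530,270)); ub,bb=blob(b,(20,140,80),(34,255,255),(135,235,180,275))
print(ua,ub,cv2.contourArea(ba),cv2.contourArea(bb),"bud",tri(a,ua,b,ub),cast(b,ub,.054),cast(a,ua,.054))
for n,r in(("blue",None),):
  u,k=blob(b,(100,150,50),(125,255,255),(420,150,540,250)); print("carriage",u,cv2.minAreaRect(k))
img=b["frame"][:,:,::-1]
A=cv2.resize(img[155:250,350:540],None,fx=4,fy=4,interpolation=cv2.INTER_CUBIC)
B=cv2.resize(img[235:280,130:190],None,fx=4,fy=4,interpolation=cv2.INTER_CUBIC)
o=np.zeros((A.shape[0]+B.shape[0],A.shape[1],3),np.uint8); o[:A.shape[0]]=A;o[A.shape[0]:,:B.shape[1]]=B
cv2.imwrite("pics/crop1.png",cv2.convertScaleAbs(o,alpha=1.4))
E
```

```text
[505.06331471 238.79050279] [152.48757498 253.74807198] 179.0 194.5 bud [0.44749385 0.35776572 0.05867842] [0.4476114  0.35715513 0.054     ] [0.44402969 0.36261464 0.054     ]
carriage [470.31272727 200.93454545] ((471.9941101074219, 201.0764617919922), (25.0030574798584, 44.17717742919922), 4.398705959320068)
```

View pics/crop1.png

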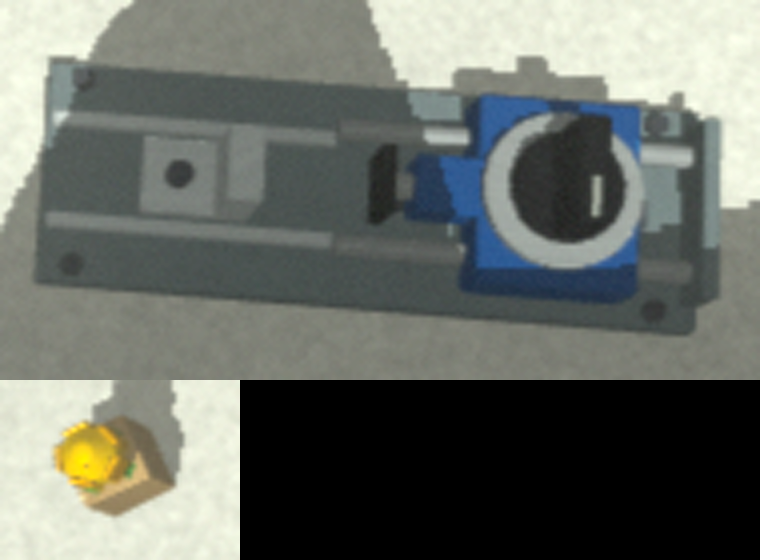

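The enlarged view shows the plate corners at TL (50,58), BL (36,283) and BR (693,333), and the dark knob disc centred near (570,185). The jaw is the stepped block at (140–265, 125–215). The bud foot is rotated by about 30°.

```bash
python3 - <<'E'
from h import *
b=dict(np.load("top0.npz")); f=lambda x,y:(350+x/4,155+y/4)
BL,BR,TL=[cast(b,f(*p),.012) for p in((36,283),(693,333),(50,58))]
print(BL,BR,TL,"len",np.linalg.norm(BL-BR),"wid",np.linalg.norm(TL-BL))
y=(BL-BR)/np.linalg.norm(BL-BR); x=np.array([y[1],-y[0],0]); print("yaw",np.degrees(np.arctan2(-y[0],y[1])))
cen=(BL+BR)/2+x*.05; print("centre",cen)
k=cast(b,f(570,185),.056); print("knob",k,"lateral off",(k-cen)@x,"cradle",k+y*.098)
r=cast(b,f(378,185),.035);print("pad",r,(r-k)@y)
s,R=tool();print(R)
c=capture("wrist");print(c["camera_matrix"][0,0],R.T@(-c["R"].T@c["t"]-s["eef_pos"]),c["R"]@R)
E
```

```text
[0.51107814 0.01388533 0.012     ] [ 0.49600836 -0.27358302  0.012     ] [0.61338593 0.0087618  0.012     ] len 0.28786306991936855 wid 0.10243600202016862
yaw -3.0008345648205235
centre [ 0.55347469 -0.13246637  0.012     ]
knob [ 0.55007162 -0.2060555   0.056     ] lateral off 0.0004540242359927256 cradle [ 0.55520197 -0.10818988  0.056     ]
pad [ 0.55323186 -0.1308561   0.035     ] 0.07526172760804946
[[ 3.80909047e-01 -9.24612449e-01 -3.41779179e-04]
 [-9.24611869e-01 -3.80909192e-01  1.03872875e-03]
 [-1.09060837e-03 -7.96480937e-05 -9.99999402e-01]]
393.24174815409543 [ 0.00031791 -0.0675323  -0.14257126] [[ 9.99998715e-01 -1.27746499e-03 -9.68385175e-04]
 [ 9.77124876e-04  9.64653745e-01 -2.63518873e-01]
 [ 1.27079252e-03  2.63517588e-01  9.64653754e-01]]
```

```bash
python3 -m inch '[[[-2.38,-3.15,0,0],[-2.38,-3.15,0,0],[-2.38,-3.15,0,0],[-2.38,-3.15,0,0],[-2.38,-3.15,0,0],[-2.38,-3.15,0,0],[-2.38,-3.15,0,0],[-2.38,-3.15,0,0],[-2.38,-3.15,0,0],[-2.38,-3.15,0,0],[-2.38,-3.15,0,0],[-2.38,-3.15,0,0]]]' 1 40
python3 -m inch '[[[-3.54,-1.43,0,0],[-3.54,-1.43,0,0],[-3.54,-1.43,0,0],[-3.54,-1.43,0,0],[-3.54,-1.43,0,0],[-3.54,-1.43,0,0],[-3.54,-1.43,0,0],[-3.54,-1.43,0,0],[-3.54,-1.43,0,0],[-3.54,-1.43,0,0],[-3.54,-1.43,0,0],[0,0,0,0]]]'
python3 - <<'E'
from h import *
c=capture("wrist");np.savez("w1.npz",**c);s,R=tool();print(s["t"],s["eef_pos"],R[:,0],s["joint_pos"])
im=c["frame"][:,:,::-1];cv2.imwrite("pics/w1.png",im)
p=proj(c,[.447,.357,.04]);print(p)
E
```

```text
t: 1.15
eef_pos: [0.4507, -0.0985, 0.2313]
tool_rot: [-0.0, 0.831, -0.556, 0.0]
contact_force: [0.1, -0.7, 0.8]
width: 0.0858
t: 2.15
eef_pos: [0.4463, 0.3244, 0.2306]
tool_rot: [-0.0, 0.832, -0.555, -0.0]
contact_force: [-0.2, -1.1, -0.7]
width: 0.0854
2.2 [0.44651942 0.32193091 0.23044674] [ 3.84280523e-01 -9.23216377e-01 -2.44027848e-05] [5.58033881e-01 3.02247083e-01 1.51992550e+00 2.21846781e-04
 1.32057227e+00 1.73434676e+00]
[291.21793673 200.575439  ]
```

View pics/w1.png

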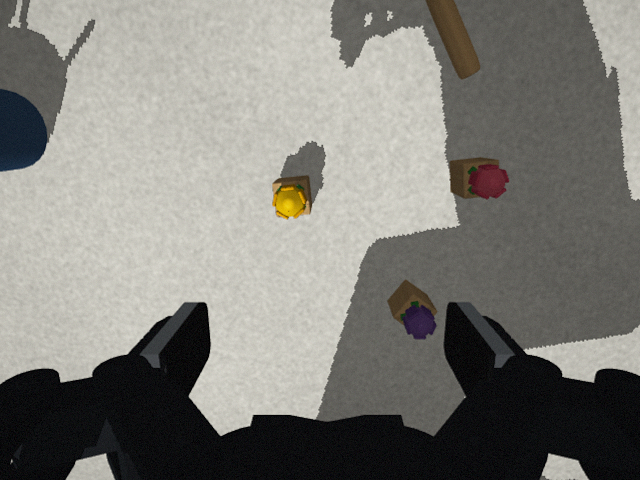

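The bud is at (290,201), and its foot is almost square to the image axes. The right edge runs from (310,177) to (311,212) and the top edge from (275,178) to (310,177).

```bash
python3 - <<'E'
from h import *
c=dict(np.load("w1.npz"));s,R=tool()
h=cv2.cvtColor(c["frame"],cv2.COLOR_RGB2HSV)
u,k=blob(c,(20,140,120),(34,255,255),(260,165,325,230));X=cast(c,u,.056);print(u,cv2.boundingRect(k),"bud",X,"tool",R.T@(X-s["eef_pos"])*100)
u,k=blob(c,(5,60,40),(34,255,255),(260,165,325,230));print(u,cv2.boundingRect(k),cv2.minAreaRect(k))
im=cv2.resize(c["frame"][165:230,255:335,::-1],None,fx=8,fy=8,interpolation=cv2.INTER_CUBIC);cv2.imwrite("pics/w1c.png",im)
E
```

```text
[288.55666193 202.47178758] (273, 187, 32, 32) bud [0.44768685 0.35809523 0.056     ] tool [-3.29346143 -1.51794413 17.44298786]
[291.79799785 196.42533667] (272, 175, 40, 45) ((291.1202697753906, 197.5123748779297), (42.00043487548828, 39.48798751831055), 84.5596694946289)
```

View pics/w1c.png

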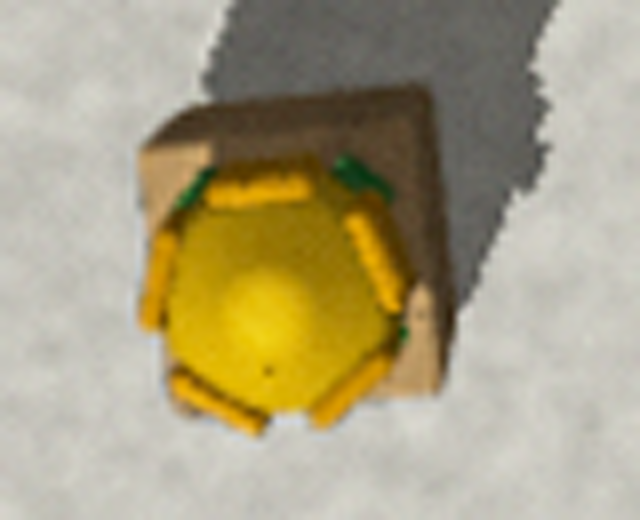

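Reading the crop, the foot's edges are tilted about 5.5° counter-clockwise in the image, so the tool must turn about -0.096 rad. I estimate the foot's top-face centre at (291.2,198.8).

```bash
python3 -m inch '[[[-1.65,-0.76,0,0],[-1.65,-0.76,0,0],[0,0,2,-0.05],[0,0,3,-0.046],[0,0,3,0],[0,0,3,0],[0,0,2,0],[0,0,0,0],[0,0,0,0]]]'
python3 - <<'E'
from h import *
c=dict(np.load("w1.npz"));s,R=tool();X=cast(c,(291.25,198.75),.04);B=np.array([.4477,.3581,.056])
print(s["eef_pos"],np.degrees(np.arctan2(R[1,0],R[0,0])),X,R.T@(X-s["eef_pos"])*100,R.T@(B-s["eef_pos"])*100)
E
```

```text
t: 2.95
eef_pos: [0.4488, 0.355, 0.1012]
tool_rot: [0.001, 0.856, -0.516, -0.0]
contact_force: [0.1, 0.2, 0.4]
width: 0.0851
[0.44884949 0.35497626 0.10123631] -62.1505668850785 [0.44847152 0.35754511 0.04      ] [-0.24635768 -0.09608467  6.12342675] [-0.33105164 -0.05130804  4.52347255]
```

```bash
python3 -m inch '[[[-0.28,-0.08,1,0],[0,0,2,0],[0,0,2,0],[0,0,2,0],[0,0,1.5,0],[0,0,0.5,0],[0,0,0,0],[0,0,0,0]]]'
python3 -m inch '[[[0,0,0,0],[0,0,0,0],[0,0,0,0],[0,0,0,0],[0,0,0,0],[0,0,0,0],[0,0,0,0],[0,0,0,0]]]' -1 40
```

```text
t: 3.62
eef_pos: [0.4488, 0.359, 0.0125]
tool_rot: [-0.001, 0.857, -0.516, 0.0]
contact_force: [0.4, 0.1, 0.5]
width: 0.0852
t: 4.28
eef_pos: [0.4485, 0.3588, 0.0118]
tool_rot: [-0.0, 0.857, -0.516, 0.0]
contact_force: [-1.1, 0.5, 6.0]
width: 0.0294
```

```bash
python3 -m inch '[[[0,0,-0.5,0],[0,0,-1.5,0],[0,0,-3,0],[0,0,-3,0],[0,0,-3,0],[0,0,-3,0],[0,0,0,0]]]'
python3 -m inch '[[[1.93,0.52,0,0],[3.5,0.94,0,0],[3.5,0.94,0,0],[3.5,0.94,0,0],[3.5,0.94,0,0],[3.5,0.94,0,0],[3.5,0.94,0,0],[3.5,0.94,0,0],[3.5,0.94,0,0],[3.5,0.94,0,0],[3.5,0.94,0,0],[3.5,0.94,0,0]]]'
python3 -m inch '[[[3.0,0.8,0,0],[2.0,0.5,0,0],[1.0,0.26,0,-0.05],[0,0,0,-0.115],[0,0,0,-0.115],[0,0,0,-0.115],[0,0,0,-0.115],[0,0,0,-0.115],[0,0,0,-0.115],[0,0,0,-0.115],[0,0,0,-0.115],[0,0,0,-0.06]]]'
python3 -m inch '[[[0,0,0,0],[0,0,0,0],[0,0,0,0]]]'
python3 - <<'E'
from h import *
c=capture("wrist");np.savez("w2.npz",**c);s,R=tool();print(s["t"],s["eef_pos"],np.degrees(np.arctan2(R[1,0],R[0,0])),s["contact_force"])
cv2.imwrite("pics/w2.png",c["frame"][:,:,::-1])
X=np.array([.5552,-.1082,.0]);print(R.T@(X-s["eef_pos"])*100)
E
```

```text
t: 4.87
eef_pos: [0.4498, 0.3598, 0.1575]
tool_rot: [-0.004, 0.857, -0.516, 0.002]
contact_force: [0.6, 0.6, -0.0]
width: 0.0293
t: 5.87
eef_pos: [0.5412, -0.0513, 0.1511]
tool_rot: [0.0, 0.857, -0.516, -0.0]
contact_force: [0.6, 0.8, -1.0]
width: 0.0293
t: 6.87
eef_pos: [0.5554, -0.1097, 0.1509]
tool_rot: [-0.0, 1.0, -0.024, -0.0]
contact_force: [-0.7, 0.7, -1.0]
width: 0.0297
t: 7.12
eef_pos: [0.5555, -0.1098, 0.1511]
tool_rot: [-0.0, 1.0, -0.028, -0.0]
contact_force: [0.4, 0.4, -0.1]
width: 0.0294
7.1667 [ 0.55554823 -0.10979603  0.15117021] -3.2048217134982324 [ 0.10190924 -0.10533652 -0.39451018]
[-0.03988609 -0.15648319 15.1170408 ]
```

View pics/w2.png

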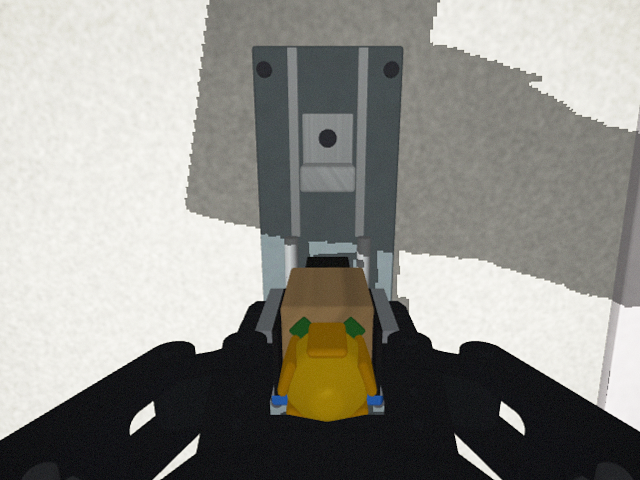

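The wrist view shows the foot held square over the holder, with the rails at columns 292 and 362 (row 150). The jaw is at rows 165–190 and the pad's top edge is near row 257.

```bash
python3 - <<'E'
from h import *
c=dict(np.load("w2.npz"));s,R=tool();e=s["eef_pos"]
def T(u,v,z): return (R.T@(cast(c,(u,v),z)-e)*100).round(2)
for n,u,v,z in(("railL",292,80,.018),("railR",362,80,.018),("railL2",294,220,.018),("railR2",361.5,220,.018),("end L",253,46,.012),("end R",403,46,.012),
 ("jaw190@.052",327,190,.052),("jaw190@.012",327,190,.012),("jaw165@.052",327,165,.052),("padtop257@.04",327,257,.042),("pad266",327,266,.042)): print(n,T(u,v,z))
b=dict(np.load("top0.npz"));f=lambda x,y:(350+x/4,155+y/4)
for n,p,z in(("padface .03",(372,190),.03),("padface top",(378,150),.04),("jaw top",(264,165),.052),("jaw .012",(240,218),.012)):
  print(n,(R.T@(cast(b,f(*p),z)-e)*100).round(2))
E
```

```text
railL [ -2.17 -10.1   13.32]
railR [  2.4  -10.1   13.32]
railL2 [-2.24 -0.76 13.32]
railR2 [ 2.59 -0.77 13.32]
end L [ -4.72 -12.24  13.92]
end R [  5.08 -12.25  13.92]
jaw190@.052 [ 0.12 -3.38  9.92]
jaw190@.012 [ 0.12 -2.83 13.92]
jaw165@.052 [ 0.12 -4.89  9.92]
padtop257@.04 [ 0.13  1.25 10.92]
pad266 [ 0.13  1.89 10.92]
padface .03 [-0.22  1.99 12.12]
padface top [ 1.3   1.93 11.12]
jaw top [-0.08 -3.14  9.92]
jaw .012 [-1.49 -3.33 13.92]
```

```bash
python3 - <<'E'
from h import *
c=dict(np.load("w2.npz"));s,R=tool();e=s["eef_pos"]
W=lambda x,y,z:e+R@(np.array([x,y,z])/100)
print("foot bottom front edge",proj(c,W(-1.5,-1.5,1.18)),proj(c,W(1.5,-1.5,1.18)),"top",proj(c,W(-1.5,-1.5,-2.8)),proj(c,W(1.5,-1.5,-2.8)),"budtop",proj(c,W(0,0,-5.6)))
a=dict(np.load("scene0.npz"))
img=a["frame"][250:350,70:290,::-1];cv2.imwrite("pics/s0c.png",cv2.resize(cv2.convertScaleAbs(img,alpha=1.4),None,fx=3.6,fy=3.6,interpolation=cv2.INTER_CUBIC))
cv2.imwrite("pics/w2c.png",cv2.resize(cv2.convertScaleAbs(c["frame"][140:300,230:420,::-1],alpha=1.6),None,fx=3.6,fy=3.6,interpolation=cv2.INTER_CUBIC))
E
```

```text
foot bottom front edge [287.71698234 264.09519933] [360.34031814 264.16201535] top [275.5755498  304.16136066] [370.67270381 304.25067552] budtop [322.1940874  403.45200221]
```

View pics/w2c.png

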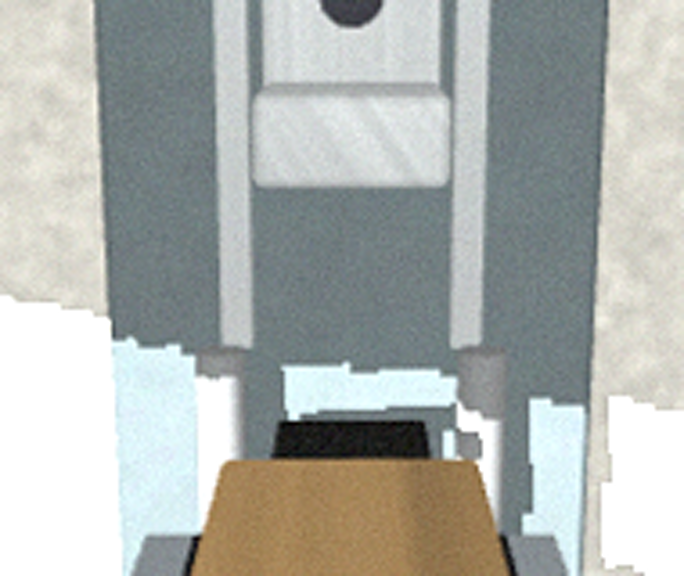

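The crop shows the pad's front face, with its lower edge at row 257, and the jaw face's foot at row 192. Correcting for the held foot's own pixel offset, the pad lies 19 mm behind the TCP and the jaw 30 mm ahead. I'll shift 3 mm towards the jaw and lower.

```bash
python3 -m inch '[[[0,-0.3,1,0],[0,0,2,0],[0,0,3,0],[0,0,3,0],[0,0,2,0],[0,0,1,0],[0,0,0.2,0],[0,0,0,0],[0,0,0,0]]]'
python3 -m inch '[[[0,0,0.2,0],[0,0,0.1,0],[0,0,0.1,0],[0,0,0.1,0],[0,0,0,0],[0,0,0,0]]]'
```

```text
t: 7.92
eef_pos: [0.5565, -0.1069, 0.0304]
tool_rot: [0.0, 1.0, -0.027, 0.001]
contact_force: [-1.2, -0.1, -0.4]
width: 0.0291
t: 8.42
eef_pos: [0.5558, -0.1068, 0.0243]
tool_rot: [-0.0, 1.0, -0.027, -0.0]
contact_force: [-0.1, 0.5, -1.0]
width: 0.0293
```

```bash
python3 -m inch '[[[0,0,0.05,0],[0,0,0.05,0],[0,0,0,0],[0,0,0,0]]]'
python3 -c "from h import *;s,R=tool();print(s['eef_pos'],s['contact_force'])"
```

```text
t: 8.75
eef_pos: [0.5559, -0.1069, 0.0238]
tool_rot: [0.0, 1.0, -0.027, 0.0]
contact_force: [-2.6, 0.6, 6.1]
width: 0.029
[ 0.55589748 -0.10685477  0.02379504] [-2.60154829  0.62414928  6.07676315]
```

```bash
python3 -m inch '[[[0,0,0,0],[0,0,0,0],[0,0,0,0],[0,0,0,0],[0,0,0,0],[0,0,0,0]]]' 0.4
python3 -m inch '[[[0,0,-0.5,0],[0,0,-1.5,0],[0,0,-3,0],[0,0,-3,0],[0,0,-3,0],[0,0,-3,0],[0,0,0,0],[0,0,0,0]]]'
python3 - <<'E'
from h import *
c=capture("wrist");d=capture("top");s,R=tool();print(s["t"],s["eef_pos"],s["width"],np.degrees(np.arctan2(R[1,0],R[0,0])))
np.savez("w3.npz",**c);np.savez("t3.npz",**d)
o=np.hstack([cv2.resize(c["frame"],(440,330)),cv2.resize(d["frame"][130:250,340:460+40],(360,270))[:270].copy() if 0 else cv2.copyMakeBorder(cv2.resize(d["frame"][150:250,340:460],(360,300)),0,30,0,0,0)])
cv2.imwrite("pics/w3.png",o[:,:,::-1])
E
```

```text
t: 9.25
eef_pos: [0.5558, -0.1068, 0.0232]
tool_rot: [-0.0, 1.0, -0.027, -0.0]
contact_force: [0.0, 0.8, -0.2]
width: 0.0595
t: 9.92
eef_pos: [0.5564, -0.107, 0.1652]
tool_rot: [0.0, 1.0, -0.027, 0.002]
contact_force: [0.7, 0.3, 0.1]
width: 0.0597
10.0167 [ 0.55543027 -0.10674313  0.1626751 ] 0.05987855665015341 -3.0922230097885235
```

View pics/w3.png

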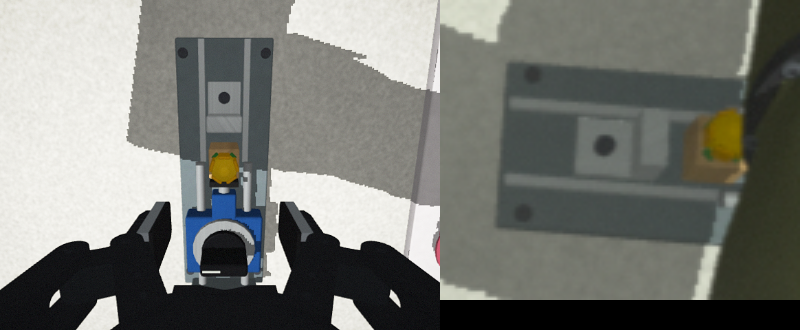

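The bud stands upright between the rails at (224,165) in the left panel, between pad and jaw. The knob bar's top face is near (225,270), which is (327,393) at full size.

```bash
python3 - <<'E'
from h import *
c=dict(np.load("w3.npz"));s,R=tool();e=s["eef_pos"]
K=np.array([.5501,-.2061,.079]);print("from top",R.T@(K-e)*100, proj(c,[.5501,-.2061,.086]))
g=cv2.cvtColor(c["frame"],cv2.COLOR_RGB2GRAY)
print(g[325:425:2,310],"\n",g[325:425:2,330])
for v in(386,394,402): print(v,R.T@(cast(c,(327,v),.086)-e)*100)
cv2.imwrite("pics/w3c.png",cv2.resize(cv2.convertScaleAbs(c["frame"][200:430,240:420,::-1],alpha=2.0,beta=20),None,fx=2.6,fy=2.6,interpolation=cv2.INTER_CUBIC))
E
```

```text
from top [0.01152614 9.95141074 8.36579462] [323.00376712 396.99789729]
[192 184 186 183 180 182 190  27   4  35  32  26  22  28  25  29  27  16
  12   6  14   7  16  10  11  11   7  12  14  11  15  21  22  23  56 247
 107  25  29  71  57  52  53  55  53  60  62  14  20  21] 
 [181 181 184 179 180  95   9  20  32  28  25  29  28  25  25  27  26  26
  10  17  11  16   5  17  10   8  15  12  17  14  23  21  25  21  25  25
  27  25  29 130  59  58  57  58  62  58  56  57  36  18]
386 [0.27162364 9.12075834 7.66569403]
394 [0.27247203 9.72368793 7.66558972]
402 [ 0.27333108 10.334191    7.6654841 ]
```

View pics/w3c.png

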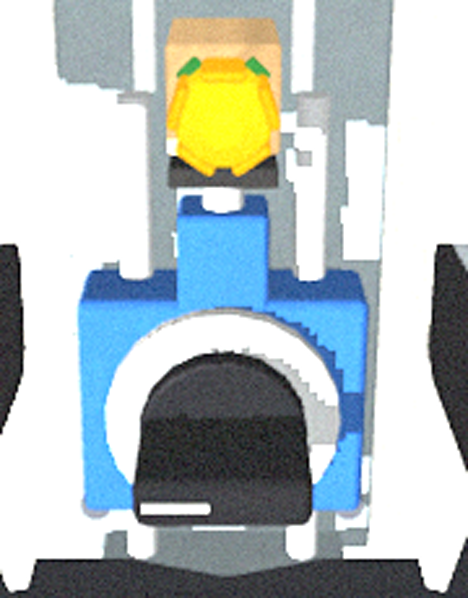

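```bash
python3 -m inch '[[[0,2.75,0,0],[0,3,0,0],[0,3,0,0],[0,1,0,-0.091],[0,0,0,-0.12],[0,0,0,-0.12],[0,0,0,-0.12],[0,0,0,-0.12],[0,0,0,-0.12],[0,0,0,-0.12],[0,0,0,-0.12],[0,0,0,-0.12]]]'
python3 -m inch '[[[0,0,1,-0.12],[0,0,1,-0.12],[0,0,1,-0.12],[0,0,1,-0.12],[0,0,1,-0.04],[0,0,0,0],[0,0,0,0],[0,0,0,0]]]'
python3 - <<'E'
from h import *
s,R=tool();print(s["eef_pos"],np.degrees(np.arctan2(R[1,0],R[0,0])),s["ft_torque"],s["joint_pos"][5]);print(R.T@(np.array([.5503,-.2045,.061])-s["eef_pos"])*100)
c=capture("wrist");np.savez("w4.npz",**c);cv2.imwrite("pics/w4.png",cv2.resize(cv2.convertScaleAbs(c["frame"][:,:,::-1],alpha=2,beta=20),(560,420)))
E
```

```text
t: 11.02
eef_pos: [0.55, -0.204, 0.1618]
tool_rot: [-0.001, 0.877, 0.481, -0.001]
contact_force: [0.6, -0.2, 0.3]
width: 0.06
t: 11.68
eef_pos: [0.5505, -0.2042, 0.1133]
tool_rot: [-0.0, 0.727, 0.687, -0.0]
contact_force: [0.6, -0.0, 0.1]
width: 0.06
[ 0.55051356 -0.20417501  0.11327239] 86.80985533339465 [ 0.02413184 -0.02740369 -0.01989097] -1.9326692127896328
[-0.03451261 -0.01755664  5.22723994]
```

View pics/w4.png

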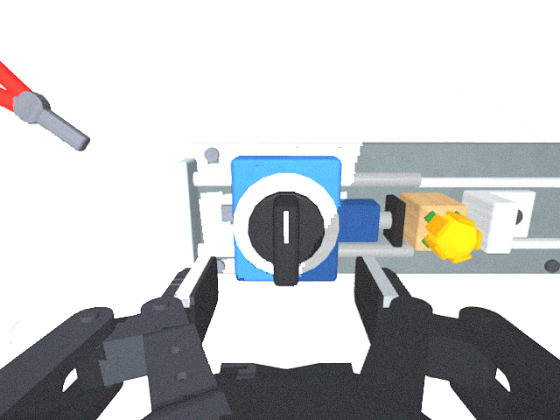

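The bar at column 286 lies midway between the fingers (216 and 355) and is parallel to the pads. Descending.

```bash
python3 -m inch '[[[0,0,1.5,0],[0,0,2,0],[0,0,1.3,0],[0,0,0.3,0],[0,0,0.1,0],[0,0,0,0],[0,0,0,0]]]'
python3 -m inch '[[[0,0,0,0],[0,0,0,0],[0,0,0,0],[0,0,0,0],[0,0,0,0],[0,0,0,0],[0,0,0,0],[0,0,0,0]]]' -1 20
python3 -c "from h import *;s,R=tool();print(s['eef_pos'],s['ft_torque'],s['contact_force'])"
```

```text
t: 12.32
eef_pos: [0.551, -0.2044, 0.0623]
tool_rot: [0.001, 0.726, 0.688, 0.0]
contact_force: [0.2, 0.3, -0.7]
width: 0.0598
t: 12.98
eef_pos: [0.5507, -0.2043, 0.0616]
tool_rot: [0.0, 0.726, 0.688, 0.0]
contact_force: [-1.8, 0.1, 4.6]
width: 0.0132
[ 0.55065789 -0.20425666  0.06161127] [ 0.05139584  0.24898629 -0.10355164] [-1.75508246  0.12428869  4.56383477]
```

```bash
cat > st.py <<'E'
from h import *
s,R=tool();yaw=np.unwrap([1.518,np.arctan2(R[1,0],R[0,0])])[1]
f=np.array([.052,.9986,0]);F=s["contact_force"];
print("th %.3f feedpos %.4f lat %.4f z %.4f | Ffeed %.2f Flat %.2f | tau %s | T(raw) %.1f"%(1.515-yaw,(s["eef_pos"]-[.55066,-.20426,0])@f,(s["eef_pos"]-[.55066,-.20426,0])@[.9986,-.052,0],s["eef_pos"][2],F@f,F@[.9986,-.052,0],s["ft_torque"].round(3),s["ft_torque"][2]/.008-F@f))
E
python3 -m inch '[[[0,0,0,0],[0,0,0,0],[0,0,0,0]]]' -1 70 >/dev/null; python3 st.py
python3 -m inch '[[[0.08,-0.004,0,0.1],[0.079,-0.012,0,0.1],[0.078,-0.02,0,0.1],[0.075,-0.027,0,0.1]]]' >/dev/null; python3 st.py
python3 -m inch '[[[0.072,-0.035,0,0.1],[0.068,-0.042,0,0.1],[0.064,-0.048,0,0.1],[0.059,-0.055,0,0.1]]]'; python3 st.py
```

```text
th -0.002 feedpos 0.0000 lat 0.0000 z 0.0617 | Ffeed -0.10 Flat -2.55 | tau [ 0.042  0.368 -0.129] | T(raw) -16.1
th 0.403 feedpos 0.0031 lat -0.0000 z 0.0617 | Ffeed -0.04 Flat -0.48 | tau [-0.13   0.212  0.259] | T(raw) 32.5
t: 13.9
eef_pos: [0.5509, -0.198, 0.0618]
tool_rot: [0.001, 0.937, 0.349, 0.0]
contact_force: [-0.7, -1.4, 5.5]
width: 0.0129
th 0.803 feedpos 0.0063 lat -0.0001 z 0.0618 | Ffeed -1.48 Flat -0.61 | tau [-0.221  0.03   0.188] | T(raw) 25.0
```

```bash

python3 -m inch '[[[0.053,-0.06,0,0.1],[0.047,-0.065,0,0.1],[0.04,-0.069,0,0.1],[0.033,-0.073,0,0.1]]]' >/dev/null; python3 st.py
python3 -m inch '[[[0.025,-0.076,0,0.1],[0.018,-0.078,0,0.1],[0.01,-0.079,0,0.1]]]' >/dev/null; python3 st.py
python3 -m inch '[[[0.002,-0.04,0,0.05],[0,-0.04,0,0.05]]]' >/dev/null; python3 st.py
python3 -m inch '[[[-0.002,-0.04,0,0.05],[-0.004,-0.04,0,0.05]]]' >/dev/null; python3 st.py
```

```text
th 1.203 feedpos 0.0094 lat -0.0001 z 0.0617 | Ffeed -1.34 Flat 0.26 | tau [-0.303 -0.093  0.233] | T(raw) 30.5
th 1.503 feedpos 0.0118 lat -0.0002 z 0.0618 | Ffeed -1.97 Flat 1.30 | tau [-0.222 -0.178  0.241] | T(raw) 32.1
th 1.600 feedpos 0.0126 lat -0.0002 z 0.0618 | Ffeed -2.13 Flat 1.58 | tau [-0.315 -0.103  0.232] | T(raw) 31.1
th 1.700 feedpos 0.0134 lat -0.0002 z 0.0618 | Ffeed -2.03 Flat 0.87 | tau [-0.297 -0.13   0.211] | T(raw) 28.4
```

```bash

python3 -m inch '[[[-0.007,-0.039,0,0.05],[-0.009,-0.039,0,0.05]]]' >/dev/null; python3 st.py
python3 -m inch '[[[-0.011,-0.038,0,0.05],[-0.013,-0.038,0,0.05]]]' >/dev/null; python3 st.py
python3 -m inch '[[[-0.015,-0.037,0,0.05],[-0.016,-0.036,0,0.05]]]' >/dev/null; python3 st.py
python3 -m inch '[[[-0.018,-0.035,0,0.05]]]' >/dev/null; python3 st.py
python3 -m inch '[[[-0.02,-0.034,0,0.05]]]' >/dev/null; python3 st.py
```

```text
th 1.800 feedpos 0.0142 lat -0.0002 z 0.0618 | Ffeed -0.87 Flat 0.71 | tau [-0.259 -0.211  0.195] | T(raw) 25.2
th 1.900 feedpos 0.0150 lat -0.0003 z 0.0618 | Ffeed -2.61 Flat 1.95 | tau [-0.226 -0.2    0.198] | T(raw) 27.4
th 2.000 feedpos 0.0158 lat -0.0003 z 0.0618 | Ffeed -1.35 Flat 1.70 | tau [-0.225 -0.194  0.196] | T(raw) 25.9
th 2.050 feedpos 0.0162 lat -0.0003 z 0.0618 | Ffeed -2.07 Flat 2.90 | tau [-0.23  -0.32   0.205] | T(raw) 27.8
th 2.100 feedpos 0.0166 lat -0.0003 z 0.0618 | Ffeed -0.64 Flat 1.59 | tau [-0.233 -0.274  0.178] | T(raw) 22.9
```

```bash

python3 -m inch '[[[-0.021,-0.034,0,0.05]]]' >/dev/null; python3 st.py
python3 -m inch '[[[-0.022,-0.033,0,0.05]]]' >/dev/null; python3 st.py
python3 -m inch '[[[-0.024,-0.032,0,0.05]]]' >/dev/null; python3 st.py
python3 -m inch '[[[-0.025,-0.031,0,0.05]]]' >/dev/null; python3 st.py
python3 -m inch '[[[-0.027,-0.03,0,0.05]]]' >/dev/null; python3 st.py
```

```text
th 2.150 feedpos 0.0170 lat -0.0003 z 0.0618 | Ffeed -0.83 Flat 1.53 | tau [-0.175 -0.246  0.212] | T(raw) 27.3
th 2.200 feedpos 0.0174 lat -0.0003 z 0.0618 | Ffeed -1.45 Flat 2.08 | tau [-0.169 -0.28   0.227] | T(raw) 29.8
th 2.250 feedpos 0.0178 lat -0.0003 z 0.0618 | Ffeed -1.22 Flat 1.32 | tau [-0.234 -0.253  0.215] | T(raw) 28.1
th 2.300 feedpos 0.0182 lat -0.0003 z 0.0618 | Ffeed -1.30 Flat 2.43 | tau [-0.169 -0.226  0.196] | T(raw) 25.8
th 2.350 feedpos 0.0186 lat -0.0003 z 0.0618 | Ffeed -0.42 Flat 1.52 | tau [-0.145 -0.23   0.256] | T(raw) 32.4
```

```bash

python3 -m inch '[[[-0.017,-0.017,0,0.03]]]' >/dev/null; python3 st.py
python3 -m inch '[[[-0.018,-0.017,0,0.03]]]' >/dev/null; python3 st.py
python3 -m inch '[[[-0.018,-0.016,0,0.03]]]' >/dev/null; python3 st.py
python3 -m inch '[[[-0.018,-0.016,0,0.03]]]' >/dev/null; python3 st.py
```

```text
th 2.380 feedpos 0.0189 lat -0.0003 z 0.0618 | Ffeed -0.29 Flat 1.11 | tau [-0.167 -0.229  0.183] | T(raw) 23.1
th 2.409 feedpos 0.0191 lat -0.0003 z 0.0618 | Ffeed -1.90 Flat 1.55 | tau [-0.182 -0.24   0.155] | T(raw) 21.3
th 2.439 feedpos 0.0194 lat -0.0003 z 0.0618 | Ffeed -1.49 Flat 1.13 | tau [-0.194 -0.226  0.164] | T(raw) 22.1
th 2.469 feedpos 0.0196 lat -0.0003 z 0.0618 | Ffeed -1.01 Flat 1.55 | tau [-0.176 -0.223  0.197] | T(raw) 25.6
```

```bash

python3 -m inch '[[[-0.019,-0.015,0,0.03]]]' >/dev/null; python3 st.py
python3 -m inch '[[[-0.019,-0.015,0,0.03]]]' >/dev/null; python3 st.py
python3 -m inch '[[[-0.019,-0.014,0,0.03]]]' >/dev/null; python3 st.py
python3 -m inch '[[[-0.02,-0.014,0,0.03]]]' >/dev/null; python3 st.py
python3 -m inch '[[[-0.02,-0.013,0,0.03]]]' >/dev/null; python3 st.py
```

```text
th 2.499 feedpos 0.0198 lat -0.0003 z 0.0617 | Ffeed -1.02 Flat 2.18 | tau [-0.23  -0.242  0.169] | T(raw) 22.1
th 2.529 feedpos 0.0201 lat -0.0003 z 0.0618 | Ffeed -0.39 Flat 1.36 | tau [-0.14  -0.186  0.233] | T(raw) 29.5
th 2.559 feedpos 0.0204 lat -0.0003 z 0.0618 | Ffeed -0.90 Flat 2.06 | tau [-0.127 -0.206  0.208] | T(raw) 26.8
th 2.589 feedpos 0.0206 lat -0.0004 z 0.0617 | Ffeed -0.91 Flat 1.42 | tau [-0.175 -0.147  0.223] | T(raw) 28.8
th 2.619 feedpos 0.0208 lat -0.0004 z 0.0618 | Ffeed -0.69 Flat 1.50 | tau [-0.167 -0.119  0.188] | T(raw) 24.2
```

```bash

python3 -m inch '[[[-0.021,-0.012,0,0.03]]]' >/dev/null; python3 st.py
python3 -m inch '[[[-0.021,-0.012,0,0.03]]]' >/dev/null; python3 st.py
python3 -m inch '[[[-0.021,-0.011,0,0.03]]]' >/dev/null; python3 st.py
python3 -m inch '[[[-0.022,-0.011,0,0.03]]]' >/dev/null; python3 st.py
```

```text
th 2.649 feedpos 0.0211 lat -0.0003 z 0.0618 | Ffeed -0.99 Flat 1.92 | tau [-0.173 -0.185  0.226] | T(raw) 29.2
th 2.679 feedpos 0.0213 lat -0.0003 z 0.0618 | Ffeed -0.57 Flat 1.51 | tau [-0.103 -0.205  0.204] | T(raw) 26.0
th 2.709 feedpos 0.0216 lat -0.0004 z 0.0618 | Ffeed -0.99 Flat 1.30 | tau [-0.146 -0.173  0.234] | T(raw) 30.2
th 2.739 feedpos 0.0218 lat -0.0003 z 0.0618 | Ffeed 0.02 Flat 0.89 | tau [-0.106 -0.171  0.255] | T(raw) 31.9
```

```bash

python3 -m inch '[[[-0.022,-0.01,0,0.03]]]' >/dev/null; python3 st.py
python3 -m inch '[[[-0.022,-0.009,0,0.03]]]' >/dev/null; python3 st.py
```

```text
th 2.769 feedpos 0.0220 lat -0.0004 z 0.0617 | Ffeed -1.13 Flat 2.55 | tau [-0.154 -0.146  0.29 ] | T(raw) 37.4
th 2.799 feedpos 0.0223 lat -0.0003 z 0.0617 | Ffeed -0.79 Flat 1.16 | tau [-0.169 -0.103  0.265] | T(raw) 33.9
```

The torque rises past about 2.6 rad, which fits a grip of roughly 9–10 N now. I'll ease back and re-approach once to average down the noise.

```bash

python3 -m inch '[[[0.022,0.009,0,-0.03]]]' >/dev/null; python3 st.py
python3 -m inch '[[[0.022,0.01,0,-0.03]]]' >/dev/null; python3 st.py
python3 -m inch '[[[0.022,0.011,0,-0.03]]]' >/dev/null; python3 st.py
python3 -m inch '[[[0.021,0.011,0,-0.03]]]' >/dev/null; python3 st.py
python3 -m inch '[[[0.021,0.012,0,-0.03]]]' >/dev/null; python3 st.py
python3 -m inch '[[[0.021,0.012,0,-0.03]]]' >/dev/null; python3 st.py
python3 -m inch '[[[0.02,0.013,0,-0.03]]]' >/dev/null; python3 st.py
python3 -m inch '[[[0.02,0.014,0,-0.03]]]' >/dev/null; python3 st.py
echo forward
python3 -m inch '[[[-0.02,-0.014,0,0.03]]]' >/dev/null; python3 st.py
python3 -m inch '[[[-0.02,-0.013,0,0.03]]]' >/dev/null; python3 st.py
python3 -m inch '[[[-0.021,-0.012,0,0.03]]]' >/dev/null; python3 st.py
python3 -m inch '[[[-0.021,-0.012,0,0.03]]]' >/dev/null; python3 st.py
python3 -m inch '[[[-0.021,-0.011,0,0.03]]]' >/dev/null; python3 st.py
python3 -m inch '[[[-0.022,-0.011,0,0.03]]]' >/dev/null; python3 st.py
python3 -m inch '[[[-0.022,-0.01,0,0.03]]]' >/dev/null; python3 st.py
python3 -m inch '[[[-0.022,-0.009,0,0.03]]]' ; python3 st.py
```

```text
th 2.770 feedpos 0.0221 lat -0.0003 z 0.0618 | Ffeed -1.40 Flat 0.80 | tau [-0.116 -0.144 -0.175] | T(raw) -20.5
th 2.737 feedpos 0.0218 lat -0.0003 z 0.0618 | Ffeed 0.39 Flat 0.89 | tau [-0.074 -0.129 -0.262] | T(raw) -33.1
th 2.707 feedpos 0.0216 lat -0.0004 z 0.0617 | Ffeed 0.09 Flat 1.94 | tau [-0.067 -0.135 -0.117] | T(raw) -14.7
th 2.677 feedpos 0.0213 lat -0.0003 z 0.0618 | Ffeed -0.35 Flat 1.12 | tau [-0.104 -0.213 -0.203] | T(raw) -25.0
th 2.647 feedpos 0.0211 lat -0.0003 z 0.0618 | Ffeed -1.67 Flat 0.32 | tau [-0.102 -0.251 -0.273] | T(raw) -32.4
th 2.617 feedpos 0.0208 lat -0.0004 z 0.0618 | Ffeed -0.55 Flat 2.01 | tau [-0.08  -0.264 -0.19 ] | T(raw) -23.2
th 2.587 feedpos 0.0206 lat -0.0004 z 0.0617 | Ffeed 0.21 Flat 1.53 | tau [-0.123 -0.256 -0.237] | T(raw) -29.9
th 2.557 feedpos 0.0203 lat -0.0004 z 0.0618 | Ffeed 0.35 Flat 1.92 | tau [-0.034 -0.323 -0.228] | T(raw) -28.8
forward
th 2.585 feedpos 0.0205 lat -0.0003 z 0.0618 | Ffeed -0.71 Flat 1.35 | tau [-0.101 -0.31   0.162] | T(raw) 21.0
th 2.619 feedpos 0.0208 lat -0.0003 z 0.0618 | Ffeed -0.62 Flat 1.48 | tau [-0.08  -0.208  0.213] | T(raw) 27.2
th 2.649 feedpos 0.0211 lat -0.0003 z 0.0618 | Ffeed -1.68 Flat 1.57 | tau [-0.143 -0.208  0.245] | T(raw) 32.3
th 2.679 feedpos 0.0213 lat -0.0004 z 0.0617 | Ffeed -0.30 Flat 2.47 | tau [-0.094 -0.289  0.227] | T(raw) 28.6
th 2.709 feedpos 0.0216 lat -0.0003 z 0.0618 | Ffeed -0.93 Flat 0.30 | tau [-0.103 -0.203  0.219] | T(raw) 28.3
th 2.739 feedpos 0.0218 lat -0.0004 z 0.0617 | Ffeed -0.82 Flat 1.23 | tau [-0.086 -0.246  0.239] | T(raw) 30.7
th 2.769 feedpos 0.0221 lat -0.0003 z 0.0617 | Ffeed -1.58 Flat 0.77 | tau [-0.133 -0.256  0.256] | T(raw) 33.6
t: 18.48
eef_pos: [0.5515, -0.182, 0.0617]
tool_rot: [-0.0, 0.801, -0.599, 0.001]
contact_force: [1.5, -1.4, 4.6]
width: 0.0125
th 2.799 feedpos 0.0223 lat -0.0004 z 0.0617 | Ffeed -1.32 Flat 1.54 | tau [-0.102 -0.161  0.248] | T(raw) 32.3
```

```bash
python3 -m inch '[[[0,0,0,0],[0,0,0,0],[0,0,0,0],[0,0,0,0],[0,0,0,0]]]' 0.2
python3 -m inch '[[[0,0,-1,0],[0,0,-2,0],[0,0,-3,0],[0,0,-3,0],[0,0,-3,0],[0,0,-3,0],[0,0,0,0],[0,0,0,0],[0,0,0,0]]]'
python3 - <<'E'
from h import *
c=capture("wrist");a=capture("scene");s,R=tool();print(s["t"],s["eef_pos"])
o=np.hstack([cv2.resize(c["frame"],(440,330)),cv2.copyMakeBorder(cv2.resize(a["frame"][200:350,70:250],(360,300),interpolation=cv2.INTER_CUBIC),0,30,0,0,0)])
cv2.imwrite("pics/f.png",cv2.convertScaleAbs(o[:,:,::-1],alpha=1.4))
E
```

```text
t: 18.9
eef_pos: [0.5509, -0.1818, 0.0611]
tool_rot: [0.0, 0.801, -0.598, -0.0]
contact_force: [0.8, 0.1, 0.2]
width: 0.0515
t: 19.65
eef_pos: [0.5507, -0.1817, 0.2111]
tool_rot: [0.0, 0.801, -0.598, -0.0]
contact_force: [0.6, 0.5, 0.1]
width: 0.0513
19.75 [ 0.5505229  -0.18161589  0.21026087]
```

View pics/f.png

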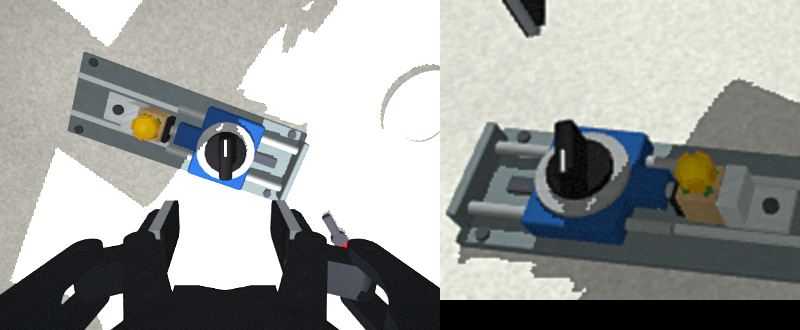

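The foot stands upright, pinned between pad and jaw. The knob bar is still parallel to the open fingers, so the knob hasn't turned back, and the arm is clear.

```bash
python3 -c "from rig import order;print(order.sign_off())"
```

```text
the job is handed in; nothing more can be done
None
```

The yellow bud stands upright in the cradle, clamped between the pad and the fixed jaw at about 9 N by my estimate. I handed the job in at about 20 s of robot time.

- **Placing:** I gripped the bud by its foot, set it down between the rails and let go before turning the knob.
- **Clamping:** I turned the knob 2.80 rad clockwise. The torque began to rise at about 2.6 rad. I eased back to 2.56 rad and turned forward again to average down the noise, so the foot was briefly let loose and clamped a second time.
- **Grip force:** The forward turns give about 8.5–10 N. The eased-back readings were noisier, around 7 N, and disagree slightly. No reading came near 20 N. The single torque readings scatter by 2–3 N forward and more when easing back, so treat 9 N as good to about 1–2 N.
- **Final pictures:** After I let go, they showed the foot upright between pad and jaw and the knob where I left it. The gripper was open and clear, about 15 cm above where it had held the knob.
- **Not checked:** I did not look again at the pink and violet buds or most of the other things on the bench. The arm passed above them, and I felt no unexpected force.

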